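# Load the bench finishing tub with lid pulls and lock its lid

## Task

Put every dark walnut lid pull that lies on the bench into the tip tray of the finishing machine; when all of them lie in the tray together, raise its steel bar until they have all slid into the tub, and let the tray back down level. Then swing the lid fully shut and lock it: press its red quarter-turn head down and turn it ninety degrees clockwise until the cam catches. Leave the round box, the jar and the brush where they are.

Things in the scene. Friction and masses are not known exactly. Their poses are not given: they have to be found in the camera images.
- finisher: Bench finishing machine, fixed: open green tub, white inside floor (170 x 180 mm outside, 158 x 168 inside) on a dark base; origin on the bench under the tub's centre. At yaw 0 its x points away from the robot, y to the robot's left. Rim 110 mm, tub floor 30 mm above the bench. Tip tray (on a stand) at its -y side, lid hinged on the +x (far) rim; a switch box sticks out 22 mm on the +y side.
- tub_floor (a point): Centre of the tub's inner floor, 30 mm above the bench; axes as the machine's.
- tray (a joint): Tip angle of the tip tray (wooden sides, white floor), rad: 0 = level on its stop, grows to 1.25 as its bar is raised. Its hinge is parallel to the machine's x at (0, -86, 114) mm in the machine's frame, so it pours into the tub. Nearly no friction: let go, it falls back level; about 2 N at the bar lifts it. Pulls slide off at 0.45 to 0.7 rad, all surely by 1.05.
- tray_floor (a point): Centre of the tray's floor (upper face): at level (0, -176, 114) mm in the machine's frame; it tips with the tray, axes as the machine's when level. Inside 155 mm along x, 180 mm along y; walls 28 mm high on three sides, open towards the tub.
- tray_bar (a point): Middle of the tray's steel bar (its handle): round, 11 mm thick, 90 mm long, parallel to the hinge axis, 43 mm outside the tray's end wall, 228 mm from the hinge and 12 mm above the floor plane; at level 126 mm above the bench. It turns freely in a light pinch from above.
- lid (a joint): Opening angle of the aluminium lid, rad: 0 = shut, about 1.6 = upright (start). Its hinge is parallel to the machine's y at (85, 0, 112) mm in the machine's frame. Stiff hinge: it stays where it is left and needs 2 to 5 N at its bar. Lid 170 x 180 mm, 8 mm thick.
- lid_bar (a point): Middle of the lid's steel bar at its free edge: round, 11 mm thick, 90 mm long, parallel to the hinge, 43 mm beyond the lid's edge, 213 mm from the hinge and 5 mm above the lid's underside. Shut, it is at (-128, 0, 117) mm in the machine's frame; upright it is on top, about 325 mm above the bench. It turns in a pinch from above.
- latch (a joint): Turn of the red quarter-turn head, rad: 0 = unlocked (grip along the machine's x when the lid is shut), grows clockwise as seen from above; caught at 1.44 to 1.62 (stop). Apart from a little play, a bayonet bars the turn until the head is pressed down at least 7.5 mm.
- latch_press (a joint): How far the head is pressed down, m: 0 = up, 0.009 = bottom. A spring pushes it up with 4 N (top) to 10.5 N (bottom). It must be held beyond 0.0075 to turn; let go after the quarter turn it springs back only to about 0.003: the cam is caught. Not turned far enough, it stays down at over 0.007 when let go.
- latch_head (a point): Centre of the red grip bar of the quarter-turn head on the lid, 140 mm from the hinge, 45 mm above the lid's underside when up: lid shut and head up, (-55, 0, 157) mm in the machine's frame. Grip 44 mm long (this point's x), 13 mm wide (y), 22 mm high, on a steel disc 40 mm across whose upper face is 11 mm below this point.
- pull0_mid (a point): Loose walnut lid pull (0 to 2 of the five are absent), loaf-shaped: 40 mm long (x), 28 mm wide (y), 26 mm high (z), flat foot, rounded top, 25 g; this point is its centre, 13 mm up.
- pull1_mid (a point): Loose walnut lid pull (0 to 2 of the five are absent), loaf-shaped: 40 mm long (x), 28 mm wide (y), 26 mm high (z), flat foot, rounded top, 25 g; this point is its centre, 13 mm up.
- pull2_mid (a point): Loose walnut lid pull (0 to 2 of the five are absent), loaf-shaped: 40 mm long (x), 28 mm wide (y), 26 mm high (z), flat foot, rounded top, 25 g; this point is its centre, 13 mm up.
- pull3_mid (a point): Loose walnut lid pull (0 to 2 of the five are absent), loaf-shaped: 40 mm long (x), 28 mm wide (y), 26 mm high (z), flat foot, rounded top, 25 g; this point is its centre, 13 mm up.
- pull4_mid (a point): Loose walnut lid pull (0 to 2 of the five are absent), loaf-shaped: 40 mm long (x), 28 mm wide (y), 26 mm high (z), flat foot, rounded top, 25 g; this point is its centre, 13 mm up.
- round_box: Bystander: open round bentwood box, 110 mm across, 75 mm high; origin at the centre of its underside. Leave it.
- glue_jar: Bystander: amber jar, 60 mm across, 75 mm high; origin at the centre of its underside. Leave it.
- brush: Bystander: hand brush of 200 mm lying flat; origin near its middle, x along it. Leave it.
Not all that is in view belongs to the job. What is shaped like the part that bears pull3_mid but pink or yellow is not meant. Leave any orange or white look-alike of the part that bears pull4_mid alone.

How it is judged (in metres and radians):
On the way, in this order (a step that is already met when the one before it is completed fails the run):
1. all the pulls lie in the level tip tray (x of pull0_mid in the frame of tray_floor between -0.085 and 0.085 m and y of pull0_mid in the frame of tray_floor between -0.092 and 0.092 m and z of pull0_mid in the frame of tray_floor between -0.01 and 0.06 m and x of pull1_mid in the frame of tray_floor between -0.085 and 0.085 m and y of pull1_mid in the frame of tray_floor between -0.092 and 0.092 m and z of pull1_mid in the frame of tray_floor between -0.01 and 0.06 m and x of pull2_mid in the frame of tray_floor between -0.085 and 0.085 m and y of pull2_mid in the frame of tray_floor between -0.092 and 0.092 m and z of pull2_mid in the frame of tray_floor between -0.01 and 0.06 m and x of pull3_mid in the frame of tray_floor between -0.085 and 0.085 m and y of pull3_mid in the frame of tray_floor between -0.092 and 0.092 m and z of pull3_mid in the frame of tray_floor between -0.01 and 0.06 m and x of pull4_mid in the frame of tray_floor between -0.085 and 0.085 m and y of pull4_mid in the frame of tray_floor between -0.092 and 0.092 m and z of pull4_mid in the frame of tray_floor between -0.01 and 0.06 m and value of joint tray below 0.1 rad), for 0.2 s.
2. the tray is tipped and all the pulls have slid into the tub (x of pull0_mid in the frame of tub_floor between -0.085 and 0.085 m and y of pull0_mid in the frame of tub_floor between -0.09 and 0.09 m and z of pull0_mid in the frame of tub_floor between -0.01 and 0.078 m and x of pull1_mid in the frame of tub_floor between -0.085 and 0.085 m and y of pull1_mid in the frame of tub_floor between -0.09 and 0.09 m and z of pull1_mid in the frame of tub_floor between -0.01 and 0.078 m and x of pull2_mid in the frame of tub_floor between -0.085 and 0.085 m and y of pull2_mid in the frame of tub_floor between -0.09 and 0.09 m and z of pull2_mid in the frame of tub_floor between -0.01 and 0.078 m and x of pull3_mid in the frame of tub_floor between -0.085 and 0.085 m and y of pull3_mid in the frame of tub_floor between -0.09 and 0.09 m and z of pull3_mid in the frame of tub_floor between -0.01 and 0.078 m and x of pull4_mid in the frame of tub_floor between -0.085 and 0.085 m and y of pull4_mid in the frame of tub_floor between -0.09 and 0.09 m and z of pull4_mid in the frame of tub_floor between -0.01 and 0.078 m and value of joint tray above 0.4 rad), for 0.1 s.
3. the tray is back down level (value of joint tray below 0.06 rad), for 0.2 s.
4. the lid is fully shut (value of joint lid below 0.04 rad), for 0.2 s.
5. the head has been pressed, turned a quarter and caught (value of joint latch above 1.38 rad and value of joint latch_press below 0.0048 m and value of joint lid below 0.04 rad), for 0.2 s.
At the end, for the whole second after the job is handed in: All pulls are in the tub (under its rim), the tray is level (within 0.06 rad), the lid is shut (within 0.04 rad), the quarter-turn head is turned past 1.38 rad and has sprung back up to under 4.8 mm (cam caught) (all of step 5 and x of pull0_mid in the frame of tub_floor between -0.085 and 0.085 m and y of pull0_mid in the frame of tub_floor between -0.09 and 0.09 m and z of pull0_mid in the frame of tub_floor between -0.01 and 0.078 m and x of pull1_mid in the frame of tub_floor between -0.085 and 0.085 m and y of pull1_mid in the frame of tub_floor between -0.09 and 0.09 m and z of pull1_mid in the frame of tub_floor between -0.01 and 0.078 m and x of pull2_mid in the frame of tub_floor between -0.085 and 0.085 m and y of pull2_mid in the frame of tub_floor between -0.09 and 0.09 m and z of pull2_mid in the frame of tub_floor between -0.01 and 0.078 m and x of pull3_mid in the frame of tub_floor between -0.085 and 0.085 m and y of pull3_mid in the frame of tub_floor between -0.09 and 0.09 m and z of pull3_mid in the frame of tub_floor between -0.01 and 0.078 m and x of pull4_mid in the frame of tub_floor between -0.085 and 0.085 m and y of pull4_mid in the frame of tub_floor between -0.09 and 0.09 m and z of pull4_mid in the frame of tub_floor between -0.01 and 0.078 m and value of joint tray below 0.06 rad); the robot touches nothing.
It fails at once if the round box is moved more than 30 mm (distance of round_box from where it was at the start of the episode above 0.03 m).
It fails at once if the glue jar is moved more than 30 mm (distance of glue_jar from where it was at the start of the episode above 0.03 m).
It fails at once if the brush is moved more than 30 mm (distance of brush from where it was at the start of the episode above 0.03 m).
Of pull0, pull1, pull2, pull3, pull4 only 3 to 5 are there at a start; the rules pass over those that are not, and their reading is None.
At some moment in a run one of pull0, pull1, pull2, pull3, pull4 may be knocked a few centimetres aside while the robot is not near it.
Once in a run the grip may slacken for a moment while it holds something.
It also fails if it takes over 210 s, if anything falls off the work surface, if the arm or the gripper's body presses on something with over 40 N, if the wrist force passes 120 N, or if a joint passes its speed limit or range.

## Robot

A 6-joint arm with a two-finger parallel gripper is mounted at the origin on the work surface. World frame = base frame: x ahead of the robot, y to its left, z up, the work surface at z = 0. Lengths are in mm, angles in rad, forces in N, time in s.
With the tool pointing down it reaches from about 350 to 925 mm from the base axis. Payload 6.4 kg.
Tool frame: the origin (TCP) lies at the very end of the fingers, on their centre line; the grasp point (between the pads) lies 19 mm behind it (manip.grasp_offset is the distance from the TCP to the grasp point, in mm); z points along the fingers, y is the line along which they close (so a half turn about z gives the same grasp; the last joint's range is limited). The gripper opens to 94 mm and grips with 3 to 60 N. Pads are 16 mm wide; open, the fingers measure 119 mm over their backs; the gripper's body (75 mm by 177 mm) begins 78 mm behind the grasp point.
Start: joints at [1.032, 0.245, 1.558, -0, 1.339, -0.174], TCP at [231.893, 607.239, 205.455] pointing down, gripper open.
Joint ranges: [-3.13, 3.13], [-1.02, 2.26], [0.13, 2.54], [-0.95, 4.09], [0.21, 2.88], [-2.74, 2.74]. Speed limits (rad/s): [2.57, 2.57, 3.14, 3.14, 3.14, 3.14].

## Interface

Orientations are given as a unit quaternion [x, y, z, w].
In Python, from cell import manip, eyes, close_job gives the robot as it stands.
- The arm moves only by the shell command python3 -m pendant 'ROWS' [FORCE]. ROWS is JSON, a list of rows, each a list of 3 entries, a list of its own where there are three numbers: the finger opening in mm, from 0 to 94, then the shift along the tool's x, y, z in mm, then the turn about the tool's z in degrees. In form: [[jaw, [x, y, z], spin], ...]. A call has exactly 8 rows; each row is the pose to reach, as a shift and turn from the pose commanded when the call began, along the tool's axes at that moment; what a row does not reach only later rows make up. A row lasts 1/12 s, in which the tool goes at most 41.7 mm and 7.16 degrees, less where a joint would pass 70% of its speed; a pose out of reach is approached as far as the arm can. A call with a gripper value outside its range is refused whole. The fingers move at their own pace and stop on an object; FORCE is the grip in N (left out, the last holds). Time passes only in rows, so rows that repeat a pose let the fingers close, or fill a call up. It gives the time, the measured TCP pose, the force, the opening and the grip force at its end, in the units of the state.
- manip.observe(): the state, without advancing time (a new reading comes with each control period).
- eyes.camera(name): name is "side" or "top"; returns the picture (400x640x3 uint8, red, green, blue); there is no depth.
- eyes.calibration(name): a dict with "K" (3x3 intrinsics, pixels), "R" (3x3) and "t" (3): a world point X has camera coordinates R X + t. Camera axes: x right, y down, z forward; pixel columns grow to the right and rows downward; lengths in mm; the calibration is good to about 2 mm. A picture is of the moment at which its call begins. calibration takes no time and is no camera call.
- close_job(): hands the job in; it is judged then, once.
The state is a dict: "time": time; "joint_pos": joint angles; "qd": joint speeds; "joint_efforts": joint torques, N m; "eef_pos": TCP position; "ee_rot": TCP orientation; "ft_force": force on the tool from outside, world axes, zero at the start; "moment": the same for the moment, N m; "opening": finger opening in mm; "finger_force": force on a finger pad.
Only numpy, scipy, OpenCV 4.12 (cv2) and the standard library are available. Lean on these libraries where they do the work, as an engineer would, in place of code of your own. Each camera call takes 0.05 s, during which the arm holds its last target. There are 200 camera calls.

## Working session

There is one attempt and no reset: what is moved stays moved. The work goes in short steps, Python scripts to look and compute and a shell command to move; the robot and the scene stay as the last step left them, time stands still between calls to the robot, and variables do not carry over. Pictures are saved under pics/ and viewed, at most 14 in all, crops included, and the job is handed in when it is done.

```bash
ls; mkdir -p pics; python3 - <<'E'
from cell import manip, eyes
import cv2
s=manip.observe(); print(s)
for n in("top","side"):
    im=eyes.camera(n); cv2.imwrite(f"pics/{n}0.png",im[:,:,::-1]); c=eyes.calibration(n); print(n,c)
E
```

```text
pics
{'time': 0.0, 'joint_pos': array([ 1.03189048e+00,  2.45821035e-01,  1.55896410e+00,  3.21096861e-05,
        1.33872732e+00, -1.74081099e-01]), 'qd': array([ 0.0011809 ,  0.00053927, -0.00097234,  0.00079268, -0.00117189,
        0.0005277 ]), 'joint_efforts': array([ 1.95392313e-04, -4.15831017e+01, -3.14604771e+01,  6.85951137e-02,
        3.31752689e-02, -1.61021708e-04]), 'eef_pos': array([231.5780747 , 606.71691132, 204.36775816]), 'ee_rot': array([ 1.81406010e-01,  9.83407819e-01, -8.94095298e-04, -3.49634305e-04]), 'ft_force': array([ 0.40752517,  0.52462989, -0.34283405]), 'moment': array([ 0.01490888,  0.01138322, -0.02664605]), 'finger_force': 0.0, 'opening': 93.98949720592769}
top {'K': array([[482.47914698,   0.        , 316.29105902],
       [  0.        , 482.47914698, 195.3036715 ],
       [  0.        ,   0.        ,   1.        ]]), 'R': array([[-1.24789869e-03, -9.99971285e-01,  7.47481158e-03],
       [-9.82201687e-01, -1.78304911e-04, -1.87829215e-01],
       [ 1.87825154e-01, -7.57616437e-03, -9.82173260e-01]]), 't': array([   2.75385022,  497.53508183, 1475.90780593])}
side {'K': array([[396.08341691,   0.        , 323.0007478 ],
       [  0.        , 396.08341691, 195.55055934],
       [  0.        ,   0.        ,   1.        ]]), 'R': array([[-0.99344544, -0.11348317,  0.01370135],
       [-0.07982473,  0.60296014, -0.79376765],
       [ 0.0818179 , -0.78965856, -0.60806676]]), 't': array([ 482.74977165,  135.69416761, 1180.03742849])}
```

View pics/top0.png

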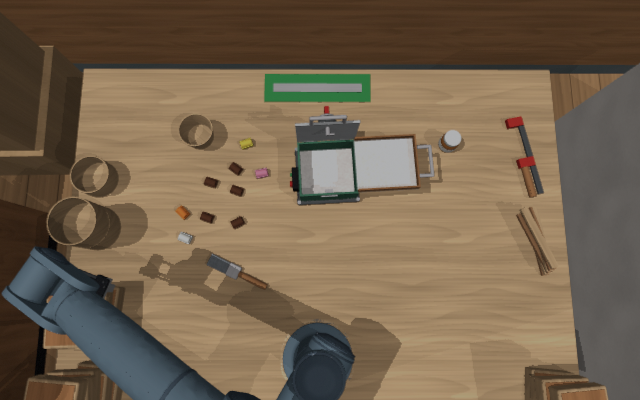

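View pics/side0.png

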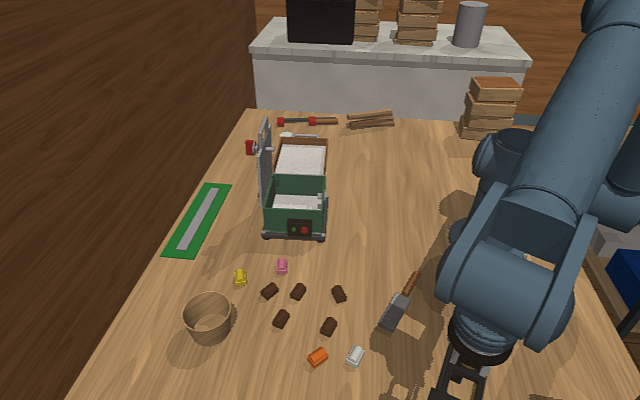

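```bash
cat > h.py <<'E'
import numpy as np, cv2
from cell import manip, eyes
C={n:eyes.calibration(n) for n in("top","side")}
def proj(n,X):
    c=C[n]; p=c["K"]@(c["R"]@np.asarray(X,float)+c["t"]); return p[:2]/p[2]
def ray(n,uv):
    c=C[n]; d=c["R"].T@np.linalg.inv(c["K"])@np.array([uv[0],uv[1],1.]); return -c["R"].T@c["t"],d
def onz(n,uv,z):
    o,d=ray(n,uv); return o+d*(z-o[2])/d[2]
def tri(a,b):  # pixel in top, pixel in side
    A=[];B=[]
    for n,uv in(("top",a),("side",b)):
        o,d=ray(n,uv); d/=np.linalg.norm(d); P=np.eye(3)-np.outer(d,d); A.append(P);B.append(P@o)
    return np.linalg.lstsq(np.vstack(A),np.hstack(B),rcond=None)[0]
def pulls(n,im,z=14,box=(60,500,300,1000)):
    hsv=cv2.cvtColor(im,cv2.COLOR_RGB2HSV); v=im.max(2)
    m=((v<85)&(im[:,:,0].astype(int)>im[:,:,2]+5)).astype(np.uint8)
    k,l,st,ce=cv2.connectedComponentsWithStats(m); out=[]
    for i in range(1,k):
        if not 25<st[i,4]<350: continue
        ys,xs=np.where(l==i); X=onz(n,ce[i],z)
        if not(150<X[0]<950 and -600<X[1]<600): continue
        W=np.array([onz(n,(x,y),z)[:2] for x,y in zip(xs,ys)])
        ev,V=np.linalg.eigh(np.cov(W.T)); a=np.degrees(np.arctan2(V[1,1],V[0,1]))%180
        out.append((X[:2].round(0),round(a),st[i,4],ce[i].round(1),np.sqrt(ev*12).round()))
    return out
E
python3 - <<'E'
from h import *
for n in("top","side"):
    im=cv2.imread(f"pics/{n}0.png")[:,:,::-1]
    print(n)
    for p in pulls(n,im): print(*p)
im=cv2.imread("pics/top0.png"); a=cv2.resize(im[95:215,285:445],(800,600),interpolation=cv2.INTER_CUBIC); cv2.imwrite("pics/mt.png",a)
im=cv2.imread("pics/side0.png"); a=cv2.resize(im[110:245,235:345],(489,600),interpolation=cv2.INTER_CUBIC); cv2.imwrite("pics/ms.png",a)
E
```

```text
top
[943. 515.] 90 109 [165.  68.] [ nan 370.]
[727. 432.] 163 201 [186.1 128.9] [42. 73.]
[679. 366.] 129 93 [205.5 143.1] [23. 72.]
[ 696. -228.] 91 117 [385.9 138.1] [ 21. 220.]
[ 600. -323.] 3 46 [415.6 166.4] [  4. 123.]
[593. 265.] 54 107 [235.7 168.3] [28. 42.]
[548. 344.] 73 110 [210.7 181.9] [27. 43.]
[520. 259.] 70 102 [236.8 190.2] [26. 41.]
[ 524. -228.] 93 93 [387.4 189.2] [  5. 209.]
[433. 352.] 69 110 [206.9 217. ] [26. 43.]
[417. 253.] 117 109 [237.6 222.1] [28. 40.]
[218. 187.] 67 44 [257.  285.4] [10. 68.]
side
[ 738. -299.] 102 291 [264.7 164.6] [ 32. 323.]
[ 704. -375.] 93 49 [277.9 154.6] [  6. 236.]
[ 675. -125.] 95 93 [271.1 194.1] [ 18. 141.]
[ 698. -107.] 98 26 [263.1 196.9] [10. 59.]
[488. -32.] 95 68 [323.7 216.9] [  9. 163.]
[175. 239.] 83 234 [435.  296.6] [ 38. 158.]
[219. 202.] 64 127 [416.3 283.6] [25. 79.]
[593. 273.] 75 180 [269.1 290.9] [33. 45.]
[520. 266.] 77 183 [297.8 291.7] [30. 49.]
[418. 261.] 110 177 [338.2 293.9] [28. 49.]
[291. 320.] 67 210 [389.1 319. ] [32. 84.]
[547. 351.] 80 209 [280.6 318.8] [29. 47.]
[667. 386.] 99 95 [227.1 326.4] [13. 57.]
[763. 385.] 138 42 [187.2 321.4] [ 8. 47.]
[433. 358.] 75 214 [328.1 326.7] [29. 48.]h.py:25: RuntimeWarning: invalid value encountered in sqrt
  out.append((X[:2].round(0),round(a),st[i,4],ce[i].round(1),np.sqrt(ev*12).round()))
```

View pics/mt.png

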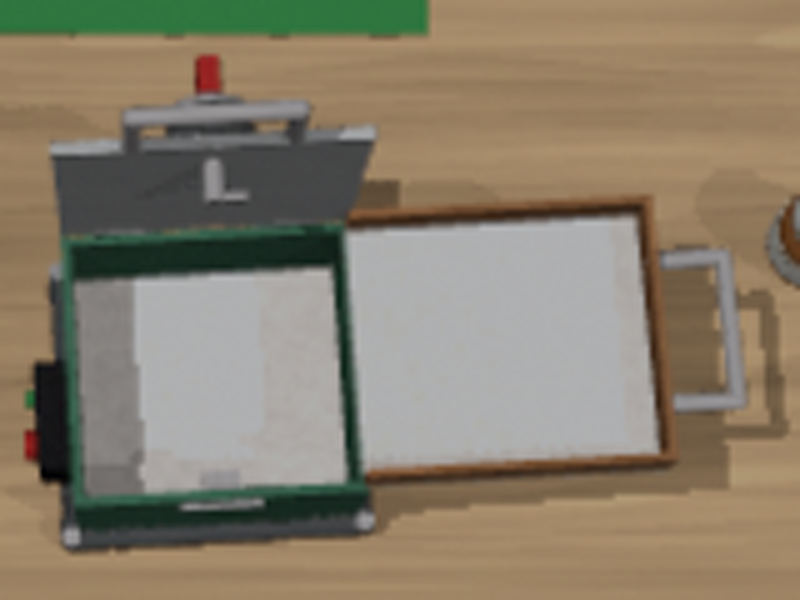

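View pics/ms.png

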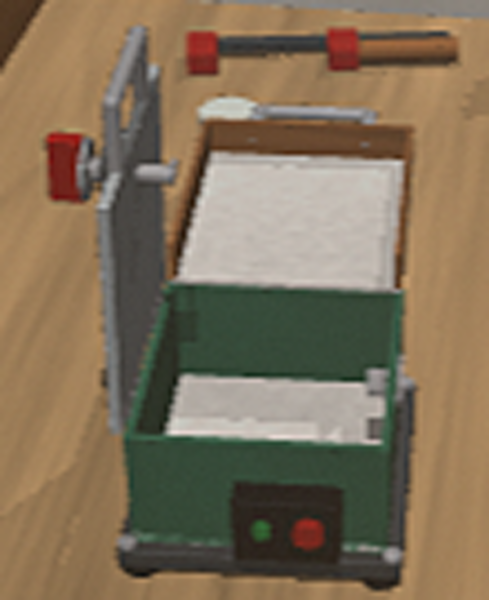

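```bash
python3 - <<'E'
from h import *
P=lambda u,v:(u/5+284.6,v/5+94.6)
def w(u,v,z): return onz("top",P(u,v),z)[:2]
def seg(a,b,z,name):
    A,B=w(*a,z),w(*b,z); d=B-A; print(name,((A+B)/2).round(1),"len",np.linalg.norm(d).round(),"dir",np.degrees(np.arctan2(d[1],d[0])).round(1))
seg((738,402),(725,255),126,"traybar")
seg((308,106),(127,113),325,"lidbar")
seg((62,240),(345,228),110,"far rim"); seg((75,500),(372,488),110,"near rim")
seg((75,500),(62,240),110,"left rim"); seg((372,488),(345,228),110,"right rim")
seg((676,463),(652,197),142,"tray end wall")
S=lambda u,v:(u/4.445+234.6,v/4.445+109.6)
for uv,z in(((122,435),110),((392,440),110),((168,288),110),((402,292),110)): print("side rim",onz("side",S(*uv),z)[:2].round())
print("jar",onz("top",(452,145),40).round(), "box",onz("top",(199,143),0).round())
E
```

```text
traybar [ 591.1 -345.2] len 92.0 dir 2.3
lidbar [657.3 -27. ] len 96.0 dir 92.4
far rim [655.1 -25.2] len 175.0 dir -87.4
near rim [491.4 -36.5] len 180.0 dir -87.6
left rim [569.4  57.9] len 164.0 dir 3.1
right rim [ 577.1 -119.6] len 165.0 dir 4.8
tray end wall [ 586.4 -300.5] len 165.0 dir 2.7
side rim [653.  62.]
side rim [483.  45.]
side rim [ 660. -104.]
side rim [ 495. -121.]
jar [ 665. -438.   40.] box [683. 391.   0.]
```

```bash
cat >> h.py <<'E'
from scipy.spatial.transform import Rotation
MC=np.array([575,-31.]); MY=np.radians(2.5)
def mw(x,y): c,s=np.cos(MY),np.sin(MY); return MC+[c*x-s*y,s*x+c*y]
def rel(x,y,z,yaw,frm=None):
    """shift (tool axes) and spin from the present pose (or frm=(x,y,z,yaw)) to world TCP, yaw = direction of the closing line, deg"""
    s=manip.observe()
    if frm is None:
        y0=Rotation.from_quat(s["ee_rot"]).as_matrix()[:,1]; frm=(*s["eef_pos"],np.degrees(np.arctan2(y0[1],y0[0])))
    a=np.radians(frm[3]); ty=np.array([np.cos(a),np.sin(a)]); tx=np.array([-np.sin(a),np.cos(a)])
    tx=np.array([-ty[1],ty[0]])   # z down: x = y cross z
    d=np.array([x-frm[0],y-frm[1]]); sp=-((yaw-frm[3]+90)%180-90)
    return np.round([d@tx,d@ty,frm[2]-z]).astype(int).tolist(),int(round(sp))
E
python3 - <<'E'
from h import *
R=Rotation.from_quat(manip.observe()["ee_rot"]).as_matrix(); print(R.round(3))
D=(433,354); print(rel(*D,60,69)); 
print(mw(-50,-205),mw(-45,-130))
E
```

```text
[[-0.934  0.357 -0.001]
 [ 0.357  0.934 -0.001]
 [ 0.    -0.002 -1.   ]]
([-278, -164, 145], 0)
[ 533.98956333 -237.98585479] [ 535.71335039 -162.83914124]
```

```bash
python3 -m pendant '[[64,[-278,-164,0],0],[64,[-278,-164,0],0],[64,[-278,-164,0],0],[64,[-278,-164,0],0],[64,[-278,-164,0],0],[64,[-278,-164,30],0],[64,[-278,-164,80],0],[64,[-278,-164,120],0]]' 25
python3 - <<'E'
from h import *
for n in("top","side"):
    im=eyes.camera(n)
    for p in pulls(n,im): print(n,*p) if 24<p[4][0]<36 and 38<p[4][1]<60 else 0
print(rel(433,354,3,69))
cv2.imwrite("pics/s1.png",eyes.camera("side")[200:400,200:466,::-1].repeat(2,0).repeat(2,1))
E
```

```text
time: 0.77
eef_pos: [421.8, 372.3, 131.9]
ee_rot: [0.183, 0.983, 0.002, 0.003]
ft_force: [-0.6, 0.5, -0.8]
opening: 64.1
finger_force: 0.0
top [593. 265.] 53 105 [235.6 168.3] [27. 42.]
top [548. 344.] 76 102 [210.7 181.9] [26. 42.]
top [521. 259.] 70 99 [236.8 190.2] [26. 40.]
top [417. 255.] 114 115 [237.2 221.9] [29. 40.]
side [592. 275.] 69 142 [269.1 291.5] [34. 46.]
side [547. 351.] 80 186 [280.7 319. ] [30. 48.]
side [433. 358.] 78 196 [328.1 326.5] [30. 49.]
([-21, -8, 121], 0)
```

View pics/s1.png

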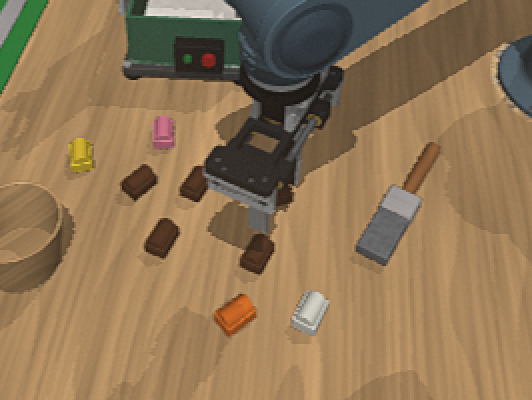

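```bash
python3 -m pendant '[[64,[-21,-8,0],0],[64,[-21,-8,30],0],[64,[-21,-8,70],0],[64,[-21,-8,100],0],[64,[-21,-8,121],0],[64,[-21,-8,121],0],[64,[-21,-8,121],0],[64,[-21,-8,121],0]]' 25
python3 -m pendant '[[20,[0,0,0],0],[20,[0,0,0],0],[20,[0,0,0],0],[20,[0,0,0],0],[20,[0,0,0],0],[20,[0,0,0],0],[20,[0,0,0],0],[20,[0,0,0],0]]' 25
python3 - <<'E'
from h import *
print(rel(*mw(-50,-205),205,92.5), rel(*mw(-50,-205),121,92.5))
E
```

```text
time: 1.58
eef_pos: [436.4, 360.4, 11.4]
ee_rot: [0.181, 0.984, 0.001, 0.002]
ft_force: [-0.0, 0.6, 0.6]
opening: 63.8
finger_force: 0.0
time: 2.25
eef_pos: [435.4, 358.9, 9.6]
ee_rot: [0.181, 0.983, 0.0, 0.0]
ft_force: [-0.8, -0.1, 4.6]
opening: 39.9
finger_force: 25.0
([-305, -522, -195], -23) ([-305, -522, -111], -23)
```

```bash
python3 -m pendant '[[20,[0,0,-40],0],[20,[0,0,-80],0],[20,[-20,-30,-120],0],[20,[-60,-90,-150],0],[20,[-80,-130,-170],-5],[20,[-100,-170,-180],-10],[20,[-120,-210,-180],-15],[20,[-140,-250,-180],-20]]' 25
python3 -m pendant '[[20,[0,0,0],0],[20,[0,0,0],0],[20,[0,0,0],0],[20,[0,0,0],0],[20,[0,0,0],0],[20,[0,0,0],0],[20,[0,0,0],0],[20,[0,0,0],0]]'
python3 - <<'E'
from h import *
print(rel(*mw(-50,-205),190,92.5),rel(*mw(-50,-205),127,92.5))
E
```

```text
time: 2.92
eef_pos: [470.3, 135.2, 183.3]
ee_rot: [0.005, 1.0, 0.0, 0.001]
ft_force: [1.2, -0.3, 0.1]
opening: 39.9
finger_force: 25.0
time: 3.58
eef_pos: [469.6, 137.4, 181.7]
ee_rot: [0.007, 1.0, -0.0, -0.0]
ft_force: [0.7, -0.7, 0.1]
opening: 39.3
finger_force: 25.0
([-70, -374, -8], -3) ([-70, -374, 55], -3)
```

```bash
python3 -m pendant '[[20,[-20,-40,-8],0],[20,[-40,-80,-8],0],[20,[-70,-120,-8],0],[20,[-70,-160,-8],-3],[20,[-70,-200,-8],-3],[20,[-70,-240,-8],-3],[20,[-70,-280,-8],-3],[20,[-70,-300,-8],-3]]'
python3 -m pendant '[[20,[0,0,0],0],[20,[0,0,0],0],[20,[0,0,0],0],[20,[0,0,0],0],[20,[0,0,0],0],[20,[0,0,0],0],[20,[0,0,0],0],[20,[0,0,0],0]]'
python3 - <<'E'
from h import *
print(rel(*mw(-50,-205),127,92.5))
E
```

```text
time: 4.25
eef_pos: [534.9, -167.6, 190.0]
ee_rot: [-0.017, 1.0, -0.0, 0.0]
ft_force: [0.0, 1.1, 0.1]
opening: 39.6
finger_force: 25.0
time: 4.92
eef_pos: [535.1, -163.7, 189.9]
ee_rot: [-0.019, 1.0, -0.0, 0.0]
ft_force: [-0.3, 0.8, -1.0]
opening: 39.4
finger_force: 25.0
([4, -74, 63], 0)
```

```bash
python3 -m pendant '[[20,[4,-40,0],0],[20,[4,-74,0],0],[20,[4,-74,20],0],[20,[4,-74,40],0],[20,[4,-74,55],0],[20,[4,-74,63],0],[20,[4,-74,63],0],[20,[4,-74,63],0]]'
python3 -m pendant '[[56,[0,0,0],0],[56,[0,0,0],0],[56,[0,0,0],0],[56,[0,0,0],0],[56,[0,0,-20],0],[56,[0,0,-50],0],[56,[0,0,-80],0],[56,[0,0,-80],0]]'
python3 - <<'E'
from h import *
for n in("top","side"):
    im=eyes.camera(n); cv2.imwrite(f"pics/{n}2.png",im[:,:,::-1])
    for p in pulls(n,im)+pulls(n,im,128): print(n,*p) if 18<p[4][0]<36 and 32<p[4][1]<60 else 0
print(rel(417,256,60,115), rel(417,256,6,115))
E
```

```text
time: 5.58
eef_pos: [534.0, -238.3, 127.2]
ee_rot: [-0.018, 1.0, -0.0, 0.0]
ft_force: [0.1, -0.3, -0.1]
opening: 39.2
finger_force: 25.0
time: 6.25
eef_pos: [536.9, -240.4, 214.4]
ee_rot: [-0.018, 1.0, -0.004, 0.005]
ft_force: [0.7, -0.2, 1.2]
opening: 55.8
finger_force: 0.0
top [593. 265.] 54 106 [235.7 168.3] [28. 42.]
top [548. 344.] 75 107 [210.8 182. ] [27. 42.]
top [521. 259.] 72 103 [236.8 190.2] [27. 41.]
top [416. 253.] 115 102 [237.5 222.2] [27. 38.]
top [565. 246.] 54 106 [235.7 168.3] [26. 39.]
top [523. 319.] 75 107 [210.8 182. ] [25. 39.]
top [498. 241.] 72 103 [236.8 190.2] [25. 38.]
top [401. 236.] 115 102 [237.5 222.2] [25. 35.]
side [593. 272.] 74 189 [269.1 290.7] [33. 45.]
side [520. 266.] 78 187 [297.8 291.6] [30. 50.]
side [418. 261.] 109 177 [338.2 294. ] [28. 49.]
side [547. 350.] 81 213 [280.6 318.7] [29. 47.]
side [565. 362.] 74 189 [269.1 290.7] [29. 39.]
side [502. 356.] 78 187 [297.8 291.6] [26. 43.]
side [414. 352.] 109 177 [338.2 294. ] [24. 42.]
side [526. 429.] 81 213 [280.6 318.7] [25. 41.]
([99, 499, 149], -23) ([99, 499, 203], -23)h.py:25: RuntimeWarning: invalid value encountered in sqrt
  out.append((X[:2].round(0),round(a),st[i,4],ce[i].round(1),np.sqrt(ev*12).round()))
```

```bash
python3 -m pendant '[[64,[10,35,0],0],[64,[20,70,0],-4],[64,[35,105,0],-8],[64,[50,140,0],-12],[64,[65,175,0],-16],[64,[80,210,0],-20],[64,[95,245,0],-23],[64,[99,280,0],-23]]'
python3 - <<'E'
from h import *
eyes.camera("top");eyes.camera("top"); eyes.camera("top")
print(rel(417,256,60,115), rel(417,256,6,115),manip.observe()["joint_pos"].round(2))
E
```

```text
time: 7.02
eef_pos: [421.8, 39.4, 204.9]
ee_rot: [-0.218, 0.976, 0.001, -0.002]
ft_force: [-0.1, 0.0, 0.5]
opening: 63.8
finger_force: 0.0
([-87, 198, 145], 0) ([-87, 198, 199], 0) [-0.17 -0.32  2.1  -0.    1.36 -2.19]
```

```bash
python3 -m pendant '[[64,[-17,40,0],0],[64,[-34,80,0],0],[64,[-50,115,0],0],[64,[-66,150,10],0],[64,[-80,180,30],0],[64,[-87,198,60],0],[64,[-87,198,100],0],[64,[-87,198,140],0]]'
python3 - <<'E'
from h import *
eyes.camera("top");eyes.camera("top"); im=eyes.camera("side")
for p in pulls("side",im): print(*p) if 18<p[4][0]<36 and 32<p[4][1]<60 else 0
print(rel(417,256,60,115), rel(417,256,6,115))
E
```

```text
time: 7.83
eef_pos: [420.2, 254.2, 65.2]
ee_rot: [-0.218, 0.976, -0.0, 0.001]
ft_force: [0.8, -0.6, 0.1]
opening: 64.0
finger_force: 0.0
[592. 274.] 70 147 [269.1 291.4] [34. 46.]
[520. 267.] 76 165 [297.8 291.8] [31. 49.]
[417. 259.] 109 188 [338.4 293.5] [30. 50.]
[547. 351.] 80 197 [280.6 318.9] [30. 47.]
([-2, 4, 3], 0) ([-2, 4, 57], 0)
```

```bash
python3 -m pendant '[[64,[-2,4,20],0],[64,[-2,4,40],0],[64,[-2,4,52],0],[64,[-2,4,57],0],[64,[-2,4,57],0],[64,[-2,4,57],0],[64,[-2,4,57],0],[64,[-2,4,57],0]]'
python3 -m pendant '[[20,[0,0,0],0],[20,[0,0,0],0],[20,[0,0,0],0],[20,[0,0,0],0],[20,[0,0,0],0],[20,[0,0,0],0],[20,[0,0,-30],0],[20,[0,0,-60],0]]'
python3 - <<'E'
from h import *
p=mw(-5,-205); print(p)
print(rel(510,0,190,92.5), rel(*p,190,92.5,(510,0,190,92.5)))
E
```

```text
time: 8.65
eef_pos: [420.8, 258.8, 11.4]
ee_rot: [-0.217, 0.976, 0.0, 0.001]
ft_force: [0.2, -0.5, 0.4]
opening: 63.9
finger_force: 0.0
time: 9.32
eef_pos: [417.4, 257.8, 68.6]
ee_rot: [-0.217, 0.976, -0.0, -0.003]
ft_force: [0.8, 0.3, 0.1]
opening: 39.6
finger_force: 24.8
[ 578.9467333  -236.02298236]
([26, -273, -121], 23) ([-59, -239, 0], 0)
```

```bash
python3 -m pendant '[[20,[0,0,-40],0],[20,[0,-20,-80],0],[20,[5,-60,-110],4],[20,[10,-100,-121],8],[20,[15,-140,-121],12],[20,[20,-180,-121],16],[20,[26,-215,-121],20],[20,[26,-250,-121],23]]'
python3 - <<'E'
from h import *
eyes.camera("top");eyes.camera("top"); eyes.camera("side"); print(rel(*mw(-5,-205),190,92.5), rel(*mw(-5,-205),126,92.5))
E
```

```text
time: 9.98
eef_pos: [501.9, 18.7, 191.1]
ee_rot: [-0.016, 1.0, -0.0, 0.0]
ft_force: [0.8, 1.3, -0.7]
opening: 39.4
finger_force: 24.8
([-68, -258, 1], -1) ([-68, -258, 65], -1)
```

```bash
python3 -m pendant '[[20,[-10,-35,0],0],[20,[-20,-70,0],0],[20,[-30,-105,0],0],[20,[-40,-140,0],0],[20,[-50,-175,0],0],[20,[-60,-210,0],0],[20,[-68,-240,0],0],[20,[-68,-258,0],0]]'
python3 - <<'E'
from h import *
eyes.camera("top");eyes.camera("top"); im=eyes.camera("side"); cv2.imwrite("pics/s3.png",im[:,:,::-1]);print(manip.observe()["opening"],rel(*mw(-5,-205),126,92.5))
E
```

```text
time: 10.8
eef_pos: [580.2, -235.4, 190.5]
ee_rot: [-0.019, 1.0, 0.0, -0.0]
ft_force: [0.1, 0.9, -0.5]
opening: 39.9
finger_force: 24.8
39.64533555381069 ([0, -3, 64], 0)
```

```bash
python3 -m pendant '[[20,[0,-3,20],0],[20,[0,-3,40],0],[20,[0,-3,55],0],[20,[0,-3,64],0],[20,[0,-3,64],0],[20,[0,-3,64],0],[56,[0,-3,64],0],[56,[0,-3,64],0]]'
python3 -m pendant '[[56,[0,0,0],0],[56,[0,0,0],0],[56,[0,0,-20],0],[56,[0,0,-50],0],[56,[0,0,-80],0],[56,[10,35,-80],0],[56,[20,70,-80],0],[64,[30,100,-80],0]]'
python3 -m pendant '[[64,[5,35,0],0],[64,[10,70,0],0],[64,[15,105,0],0],[64,[20,140,0],0],[64,[20,175,0],5],[64,[20,210,0],10],[64,[20,245,0],15],[64,[20,280,0],15]]'
python3 - <<'E'
from h import *
im=eyes.camera("side"); eyes.camera("side"); im=eyes.camera("top"); cv2.imwrite("pics/t3.png",im[:,:,::-1])
for n in ("side","top"):
  im=eyes.camera(n)
  for p in pulls(n,im): print(n,*p[:3]) if 18<p[4][0]<36 and 32<p[4][1]<60 else 0
print(rel(548,346,65,75), rel(548,346,5,75),manip.observe()["eef_pos"])
cv2.imwrite("pics/t3c.png",cv2.resize(cv2.imread("pics/t3.png")[95:215,205:445],(800,400)))
E
```

```text
time: 11.62
eef_pos: [580.2, -237.2, 128.3]
ee_rot: [-0.019, 1.0, -0.001, 0.001]
ft_force: [0.6, 0.4, -0.5]
opening: 49.6
finger_force: 0.0
time: 12.28
eef_pos: [545.7, -137.4, 207.9]
ee_rot: [-0.018, 1.0, -0.0, 0.001]
ft_force: [0.4, 1.2, -0.2]
opening: 59.7
finger_force: 0.0
time: 12.95
eef_pos: [515.4, 142.3, 207.5]
ee_rot: [0.114, 0.993, 0.0, 0.001]
ft_force: [0.8, -0.2, -0.1]
opening: 63.8
finger_force: 0.0
side [593. 273.] 75 181
side [520. 267.] 77 156
side [547. 351.] 80 199
top [ 605. -256.] 91 114
top [ 558. -258.] 91 116
top [548. 344.] 76 102
([14, 208, 142], 2) ([14, 208, 202], 2) [515.70467103 140.41086002 207.05762313]
```

View pics/t3c.png

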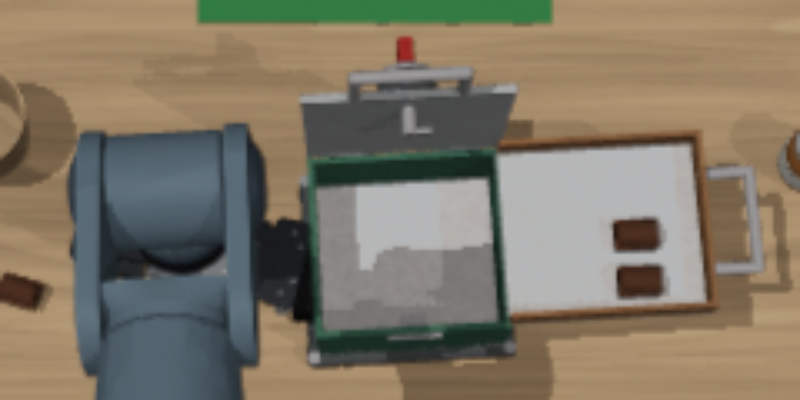

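```bash
python3 -m pendant '[[64,[4,38,0],0],[64,[8,76,0],2],[64,[14,114,0],2],[64,[14,150,0],2],[64,[14,185,20],2],[64,[14,208,50],2],[64,[14,208,90],2],[64,[14,208,130],2]]'
python3 - <<'E'
from h import *
eyes.camera("top");eyes.camera("top");eyes.camera("top")
print(rel(548,346,5,75))
E
```

```text
time: 13.87
eef_pos: [550.2, 346.7, 76.5]
ee_rot: [0.13, 0.992, 0.001, 0.001]
ft_force: [-0.1, -0.2, -1.0]
opening: 63.9
finger_force: 0.0
([-1, 2, 68], 0)
```

```bash
python3 -m pendant '[[64,[-1,2,30],0],[64,[-1,2,55],0],[64,[-1,2,68],0],[64,[-1,2,68],0],[64,[-1,2,68],0],[20,[-1,2,68],0],[20,[-1,2,68],0],[20,[-1,2,68],0]]'
python3 -m pendant '[[20,[0,0,0],0],[20,[0,0,0],0],[20,[0,0,0],0],[20,[0,0,-40],0],[20,[0,0,-80],0],[20,[0,0,-120],0],[20,[0,0,-160],0],[20,[0,0,-180],0]]'
python3 - <<'E'
from h import *
eyes.camera("top");eyes.camera("side"); eyes.camera("top")
print(manip.observe()["opening"],rel(530,0,190,92.5), rel(*mw(40,-205),190,92.5))
E
```

```text
time: 14.68
eef_pos: [551.1, 348.7, 10.9]
ee_rot: [0.13, 0.992, 0.001, 0.001]
ft_force: [-0.9, -0.2, 0.0]
opening: 47.6
finger_force: 0.0
time: 15.35
eef_pos: [551.7, 349.2, 194.8]
ee_rot: [0.13, 0.992, 0.002, 0.003]
ft_force: [0.7, 0.5, 0.2]
opening: 39.8
finger_force: 25.0
39.37270463889057 ([-70, -342, 1], -17) ([-220, -544, 1], -17)
```

```bash
python3 -m pendant '[[20,[-5,-38,0],0],[20,[-15,-76,0],-4],[20,[-25,-114,0],-8],[20,[-35,-152,0],-12],[20,[-45,-190,0],-17],[20,[-55,-228,0],-17],[20,[-65,-266,0],-17],[20,[-70,-300,0],-17]]'
python3 - <<'E'
from h import *
eyes.camera("top");eyes.camera("side"); eyes.camera("top")
print(manip.observe()["opening"],rel(550,-200,190,92.5), rel(*mw(40,-205),190,92.5))
E
```

```text
time: 16.17
eef_pos: [538.6, 38.2, 185.7]
ee_rot: [-0.018, 1.0, 0.0, -0.002]
ft_force: [-0.2, 0.7, -0.3]
opening: 39.6
finger_force: 25.0
39.66530410762995 ([-4, -239, -4], -1) ([-76, -275, -4], -1)
```

```bash
python3 -m pendant '[[20,[-2,-38,-4],0],[20,[-4,-76,-4],0],[20,[-4,-114,-4],0],[20,[-4,-152,-4],0],[20,[-4,-190,-4],0],[20,[-14,-228,-4],0],[20,[-45,-260,-4],0],[20,[-70,-275,-4],0]]'
python3 -m pendant '[[20,[-6,0,0],0],[20,[-6,0,0],0],[20,[-6,0,20],0],[20,[-6,0,40],0],[20,[-6,0,55],0],[20,[-6,0,62],0],[20,[-6,0,62],0],[20,[-6,0,62],0]]'
python3 - <<'E'
from h import *
print(rel(*mw(40,-205),126,92.5))
E
```

```text
time: 16.98
eef_pos: [620.4, -233.7, 190.4]
ee_rot: [-0.017, 1.0, 0.001, -0.001]
ft_force: [0.3, -0.2, 0.0]
opening: 39.6
finger_force: 25.0
time: 17.65
eef_pos: [626.2, -231.0, 130.8]
ee_rot: [-0.019, 1.0, 0.0, -0.0]
ft_force: [0.3, -0.6, -0.0]
opening: 40.0
finger_force: 25.0
([2, -3, 5], 0)
```

```bash
python3 -m pendant '[[20,[0,0,3],0],[20,[0,0,3],0],[56,[0,0,3],0],[56,[0,0,3],0],[56,[0,0,3],0],[56,[0,0,-30],0],[56,[0,0,-70],0],[56,[20,0,-80],0]]'
python3 -m pendant '[[56,[38,0,0],0],[56,[70,30,0],0],[56,[80,66,0],0],[56,[80,104,0],0],[64,[80,142,0],0],[64,[80,180,0],5],[64,[80,218,0],10],[64,[80,256,0],15]]'
python3 -m pendant '[[64,[0,36,0],5],[64,[0,72,0],6],[64,[0,72,0],6],[64,[0,72,0],6],[64,[0,72,0],6],[64,[0,72,0],6],[64,[0,72,0],6],[64,[0,72,0],6]]'
python3 - <<'E'
from h import *
for n in ("side","top"):
  im=eyes.camera(n)
  for p in pulls(n,im): print(n,*p[:3]) if 18<p[4][0]<36 and 32<p[4][1]<60 else 0
cv2.imwrite("pics/s4.png",eyes.camera("side")[:,:,::-1])
print(rel(520,262,65,71), rel(520,262,5,71),manip.observe()["eef_pos"])
E
```

```text
time: 18.32
eef_pos: [610.5, -233.9, 218.1]
ee_rot: [-0.019, 1.0, -0.003, 0.005]
ft_force: [0.2, -1.2, 1.8]
opening: 56.2
finger_force: 0.0
time: 18.98
eef_pos: [516.8, 22.0, 211.5]
ee_rot: [0.115, 0.993, -0.0, 0.001]
ft_force: [0.8, -0.3, -0.0]
opening: 64.0
finger_force: 0.0
time: 19.65
eef_pos: [533.2, 89.6, 210.9]
ee_rot: [0.165, 0.986, -0.0, 0.0]
ft_force: [0.6, -0.2, -0.5]
opening: 63.8
finger_force: 0.0
side [592. 274.] 70 158
side [520. 267.] 78 157
top [ 656. -251.] 91 114
top [ 605. -256.] 91 114
top [593. 265.] 52 103
top [ 558. -258.] 89 115
top [521. 259.] 71 98
([68, 158, 146], 0) ([68, 158, 206], 0) [533.2141294   90.01118928 210.90497333]
```

```bash
python3 -m pendant '[[64,[17,38,0],0],[64,[34,76,0],0],[64,[51,114,10],0],[64,[68,150,30],0],[64,[68,158,70],0],[64,[68,158,110],0],[64,[68,158,140],0],[64,[68,158,140],0]]'
python3 - <<'E'
from h import *
eyes.camera("top");eyes.camera("top")
print(rel(520,262,5,71))
E
```

```text
time: 20.47
eef_pos: [514.6, 260.8, 63.6]
ee_rot: [0.164, 0.986, -0.003, -0.006]
ft_force: [-1.1, 0.1, -1.2]
opening: 64.0
finger_force: 0.0
([0, 0, 66], 0)
```

```bash
python3 -m pendant '[[64,[0,0,30],0],[64,[0,0,55],0],[64,[0,0,66],0],[64,[0,0,66],0],[64,[0,0,66],0],[20,[0,0,66],0],[20,[0,0,66],0],[20,[0,0,66],0]]'
python3 -m pendant '[[20,[0,0,0],0],[20,[0,0,0],0],[20,[0,0,0],0],[20,[0,0,-40],0],[20,[0,0,-80],0],[20,[0,0,-120],0],[20,[0,0,-160],0],[20,[0,0,-180],0]]'
python3 - <<'E'
from h import *
eyes.camera("top");eyes.camera("side"); eyes.camera("top")
print(manip.observe()["opening"],rel(530,0,190,92.5), rel(*mw(-45,-130),190,92.5))
E
```

```text
time: 21.23
eef_pos: [521.3, 262.5, 6.6]
ee_rot: [0.164, 0.986, 0.001, 0.001]
ft_force: [0.4, 0.0, 0.3]
opening: 47.7
finger_force: 0.0
time: 21.9
eef_pos: [522.0, 262.8, 190.4]
ee_rot: [0.164, 0.986, 0.002, 0.003]
ft_force: [1.3, -0.2, -0.3]
opening: 39.6
finger_force: 25.0
39.69670313592223 ([-94, -245, -3], -21) ([-152, -398, -3], -21)
```

```bash
python3 -m pendant '[[20,[-14,-36,0],-3],[20,[-28,-72,0],-6],[20,[-42,-108,0],-9],[20,[-56,-144,0],-12],[20,[-70,-180,0],-15],[20,[-84,-216,0],-18],[20,[-98,-252,0],-21],[20,[-112,-288,0],-21]]'
python3 - <<'E'
from h import *
eyes.camera("top");eyes.camera("side"); eyes.camera("top")
print(manip.observe()["opening"], rel(*mw(-45,-130),190,92.5))
E
```

```text
time: 22.72
eef_pos: [530.8, -48.0, 181.9]
ee_rot: [-0.019, 1.0, 0.001, -0.002]
ft_force: [0.6, 0.1, -0.1]
opening: 38.9
finger_force: 25.0
39.6129223548003 ([-1, -115, -8], -1)
```

```bash
python3 -m pendant '[[20,[-1,-38,-8],0],[20,[-1,-76,-8],0],[20,[-1,-115,-8],0],[20,[-1,-115,-8],0],[20,[-1,-115,10],0],[20,[-1,-115,35],0],[20,[-1,-115,53],0],[20,[-1,-115,56],0]]'
python3 -m pendant '[[20,[0,0,0],0],[20,[0,0,2],0],[20,[0,0,2],0],[56,[0,0,2],0],[56,[0,0,2],0],[56,[0,0,2],0],[56,[0,0,-20],0],[56,[0,0,-60],0]]'
python3 -m pendant '[[56,[0,10,-30],0],[56,[0,40,-30],0],[64,[0,78,-30],5],[64,[0,116,-30],10],[64,[0,154,-30],15],[64,[0,192,-30],20],[64,[0,230,-30],25],[64,[0,268,-30],30]]'
python3 - <<'E'
from h import *
for n in ("side","top"):
  im=eyes.camera(n)
  for p in pulls(n,im): print(n,*p[:3]) if 18<p[4][0]<36 and 32<p[4][1]<60 else 0
cv2.imwrite("pics/s4.png",eyes.camera("side")[:,:,::-1])
print(rel(593,267,65,54), rel(593,267,5,54),manip.observe()["eef_pos"])
E
```

```text
time: 23.53
eef_pos: [534.9, -158.0, 123.4]
ee_rot: [-0.019, 1.0, 0.003, -0.004]
ft_force: [-0.2, 0.4, -1.6]
opening: 39.6
finger_force: 25.0
time: 24.2
eef_pos: [534.9, -160.0, 184.9]
ee_rot: [-0.018, 1.0, 0.003, -0.004]
ft_force: [0.2, 0.2, -0.7]
opening: 56.2
finger_force: 0.0
time: 24.87
eef_pos: [527.9, 108.0, 219.6]
ee_rot: [0.243, 0.97, 0.0, 0.001]
ft_force: [0.6, 0.1, 0.5]
opening: 64.0
finger_force: 0.0
side [593. 274.] 73 161
top [ 656. -251.] 91 114
top [ 605. -256.] 91 114
top [595. 269.] 31 84
top [ 564. -175.] 93 119
top [ 558. -258.] 91 116
([16, 171, 154], 8) ([16, 171, 214], 8) [527.87877003 108.39841861 219.35177461]h.py:25: RuntimeWarning: invalid value encountered in sqrt
  out.append((X[:2].round(0),round(a),st[i,4],ce[i].round(1),np.sqrt(ev*12).round()))
```

```bash
python3 -m pendant '[[64,[4,38,0],2],[64,[8,76,0],4],[64,[12,114,0],8],[64,[16,152,20],8],[64,[16,171,50],8],[64,[16,171,90],8],[64,[16,171,130],8],[64,[16,171,148],8]]'
python3 - <<'E'
from h import *
eyes.camera("top");eyes.camera("top")
print(rel(593,267,5,54))
E
```

```text
time: 25.68
eef_pos: [591.4, 263.0, 65.0]
ee_rot: [0.308, 0.951, -0.002, -0.003]
ft_force: [-0.5, -0.5, -0.2]
opening: 63.7
finger_force: 0.0
([1, 5, 61], 0)
```

```bash
python3 -m pendant '[[64,[1,4,30],0],[64,[1,4,50],0],[64,[1,4,61],0],[64,[1,4,61],0],[64,[1,4,61],0],[20,[1,4,61],0],[20,[1,4,61],0],[20,[1,4,61],0]]'
python3 -m pendant '[[20,[0,0,0],0],[20,[0,0,0],0],[20,[0,0,0],0],[20,[0,0,-40],0],[20,[0,0,-80],0],[20,[0,0,-120],0],[20,[0,0,-160],0],[20,[0,0,-180],0]]'
python3 - <<'E'
from h import *
eyes.camera("top");eyes.camera("side"); eyes.camera("top")
print(manip.observe()["opening"],rel(540,0,190,92.5), rel(*mw(8,-130),190,92.5))
E
```

```text
time: 26.45
eef_pos: [596.7, 269.0, 11.6]
ee_rot: [0.308, 0.951, 0.001, 0.001]
ft_force: [-0.3, -0.1, 0.2]
opening: 47.2
finger_force: 0.0
time: 27.12
eef_pos: [597.5, 269.4, 195.9]
ee_rot: [0.308, 0.951, 0.002, 0.003]
ft_force: [1.4, 0.4, 0.4]
opening: 39.6
finger_force: 25.0
39.50868285909028 ([-112, -251, 2], -38) ([-246, -353, 2], -38)
```

```bash
python3 -m pendant '[[20,[-17,-36,0],-6],[20,[-34,-72,0],-12],[20,[-51,-108,0],-18],[20,[-68,-144,0],-24],[20,[-85,-180,0],-30],[20,[-100,-215,0],-36],[20,[-112,-251,0],-38],[20,[-130,-275,0],-38]]'
python3 - <<'E'
from h import *
eyes.camera("top");eyes.camera("side"); eyes.camera("top")
print(manip.observe()["opening"], rel(*mw(8,-130),190,92.5))
E
```

```text
time: 27.93
eef_pos: [536.2, -31.7, 186.4]
ee_rot: [-0.019, 1.0, 0.001, -0.003]
ft_force: [0.0, -0.1, -1.5]
opening: 39.5
finger_force: 25.0
39.41668134109909 ([-46, -131, -3], -1)
```

```bash
python3 -m pendant '[[20,[-12,-38,-3],0],[20,[-24,-76,-3],0],[20,[-40,-114,-3],0],[20,[-46,-131,-3],0],[20,[-46,-131,10],0],[20,[-46,-131,35],0],[20,[-46,-131,53],0],[20,[-46,-131,58],0]]'
python3 -m pendant '[[20,[0,0,0],0],[20,[0,0,2],0],[20,[0,0,2],0],[56,[0,0,2],0],[56,[0,0,2],0],[56,[0,0,2],0],[56,[0,0,-20],0],[56,[0,0,-60],0]]'
python3 -m pendant '[[56,[30,-10,-30],0],[56,[60,-50,-30],0],[56,[60,-90,-30],0],[56,[60,-130,-30],0],[56,[60,-170,-30],0],[56,[60,-210,-30],0],[56,[60,-240,-30],0],[56,[60,-240,-30],0]]'
python3 - <<'E'
from h import *
for n in ("side","top"):
  im=eyes.camera(n); cv2.imwrite(f"pics/{n}5.png",im[:,:,::-1])
  for p in pulls(n,im): print(n,*p[:3]) if 18<p[4][0]<36 and 32<p[4][1]<60 else 0
t=cv2.imread("pics/top5.png")[95:215,285:445]; s=cv2.imread("pics/side5.png")[100:400,180:420]
cv2.imwrite("pics/c5.png",np.hstack([cv2.resize(t,(480,360)),cv2.resize(s,(288,360))]))
b=mw(0,-314); print(b,rel(*b,200,2.5),rel(*b,112,2.5))
b=mw(0,-314); print(b,rel(*b,200,92.5),rel(*b,112,92.5),manip.observe()["joint_pos"].round(2))
E
```

```text
time: 28.75
eef_pos: [587.1, -155.9, 125.8]
ee_rot: [-0.019, 1.0, 0.003, -0.004]
ft_force: [-0.6, 0.2, -0.8]
opening: 39.4
finger_force: 25.0
time: 29.42
eef_pos: [587.3, -158.1, 187.6]
ee_rot: [-0.018, 1.0, 0.002, -0.005]
ft_force: [0.4, 0.1, 0.3]
opening: 55.8
finger_force: 0.0
time: 30.08
eef_pos: [538.1, -407.3, 222.0]
ee_rot: [-0.016, 1.0, -0.001, 0.0]
ft_force: [-0.2, 1.2, -0.8]
opening: 55.9
finger_force: 0.0
top [ 656. -251.] 89 115
top [ 619. -173.] 100 109
top [ 605. -256.] 91 114
top [ 564. -175.] 90 113
top [ 558. -258.] 89 115
[ 588.69648763 -344.70114158] ([-52, 56, 22], 89) ([-52, 56, 110], 89)
[ 588.69648763 -344.70114158] ([-52, 56, 22], -1) ([-52, 56, 110], -1) [-0.81  0.28  1.48  0.    1.38 -2.42]
```

View pics/c5.png

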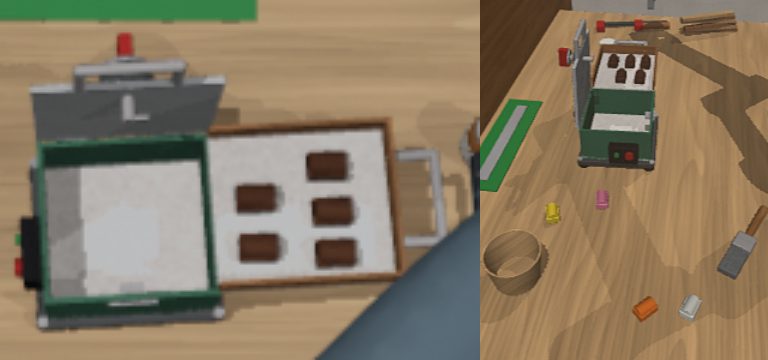

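```bash
python3 -m pendant '[[36,[-30,30,0],0],[36,[-52,56,0],-1],[36,[-52,56,20],-1],[36,[-52,56,40],-1],[36,[-52,56,60],-1],[36,[-52,56,60],-1],[36,[-52,56,60],-1],[36,[-52,56,60],-1]]' 12
python3 - <<'E'
from h import *
eyes.camera("top")
b=mw(0,-314); print(rel(*b,107,92.5))
im=eyes.camera("side"); cv2.imwrite("pics/s6.png",cv2.resize(im[90:240,220:380,::-1],(640,600)))
E
```

```text
time: 30.85
eef_pos: [589.7, -343.3, 163.6]
ee_rot: [-0.027, 1.0, -0.001, 0.001]
ft_force: [0.4, -0.7, -0.3]
opening: 36.1
finger_force: 0.0
([1, -1, 57], 1)
```

View pics/s6.png

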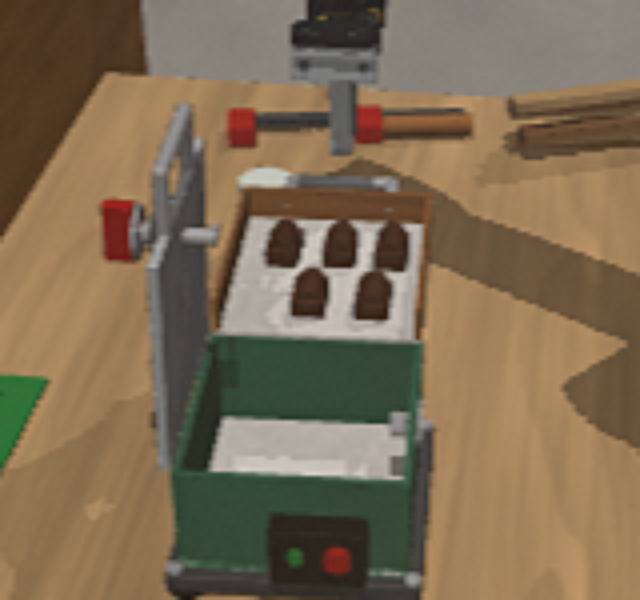

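```bash
python3 -m pendant '[[36,[0,-1,25],0],[36,[0,-1,45],0],[36,[0,-1,56],0],[36,[0,-1,56],0],[36,[0,-1,56],0],[36,[0,-1,56],0],[5,[0,-1,56],0],[5,[0,-1,56],0]]' 12
python3 -m pendant '[[5,[0,0,0],0],[5,[0,0,0],0],[5,[0,0,0],0],[5,[0,0,0],0],[5,[0,0,0],0],[5,[0,0,0],0],[5,[0,0,0],0],[5,[0,0,0],0]]' 12
python3 - <<'E'
from h import *
s=manip.observe(); p0=s["eef_pos"]; print(p0,s["opening"])
# arc in tool axes (x=-mx, y=+my, z down)
a0=np.arctan2(12,228); r=np.hypot(12,228)
for t in np.arange(0,1.2,.1): print(round(t,2),"y",round(r*(np.cos(a0)-np.cos(a0+t))),"z",-round(r*(np.sin(a0+t)-np.sin(a0))))
print(Rotation.from_quat(s["ee_rot"]).as_matrix().round(3))
E
```

```text
time: 31.62
eef_pos: [589.9, -345.2, 107.5]
ee_rot: [-0.027, 1.0, -0.001, 0.001]
ft_force: [-0.3, -0.4, 0.1]
opening: 26.1
finger_force: 0.0
time: 32.28
eef_pos: [589.3, -343.9, 106.4]
ee_rot: [-0.027, 1.0, 0.001, 0.0]
ft_force: [-0.4, 4.8, 5.7]
opening: 10.5
finger_force: 12.0
[ 589.32999014 -343.92174617  106.41900123] 10.47214107875185
0.0 y 0 z 0
0.1 y 2 z -23
0.2 y 7 z -45
0.3 y 14 z -67
0.4 y 23 z -88
0.5 y 34 z -108
0.6 y 47 z -127
0.7 y 61 z -144
0.8 y 78 z -160
0.9 y 96 z -174
1.0 y 115 z -186
1.1 y 135 z -197
[[-0.999 -0.054  0.   ]
 [-0.054  0.999  0.001]
 [-0.     0.001 -1.   ]]
```

```bash
python3 -m pendant '[[5,[0,0,-11],0],[5,[0,2,-23],0],[5,[0,4,-34],0],[5,[0,7,-45],0],[5,[0,10,-56],0],[5,[0,14,-67],0],[5,[0,18,-78],0],[5,[0,23,-88],0]]'
python3 -m pendant '[[5,[0,5,-10],0],[5,[0,11,-20],0],[5,[0,17,-29],0],[5,[0,24,-39],0],[5,[0,31,-47],0],[5,[0,38,-56],0],[5,[0,46,-64],0],[5,[0,55,-72],0]]'
python3 -m pendant '[[5,[0,9,-7],0],[5,[0,18,-14],0],[5,[0,27,-20],0],[5,[0,37,-26],0],[5,[0,47,-32],0],[5,[0,57,-37],0],[5,[0,57,-37],0],[5,[0,57,-37],0]]'
python3 - <<'E'
from h import *
for n in("top","side"): cv2.imwrite(f"pics/{n}7.png",eyes.camera(n)[:,:,::-1])
t=cv2.imread("pics/top7.png")[95:215,285:445]; s=cv2.imread("pics/side7.png")[90:240,220:380]
cv2.imwrite("pics/c7.png",np.hstack([cv2.resize(t,(480,360)),cv2.resize(s,(320,360))]))
E
```

```text
time: 32.95
eef_pos: [587.9, -321.7, 195.2]
ee_rot: [-0.027, 1.0, -0.001, 0.0]
ft_force: [2.0, 0.4, -3.7]
opening: 10.1
finger_force: 12.0
time: 33.62
eef_pos: [585.0, -268.0, 268.5]
ee_rot: [-0.027, 1.0, -0.002, 0.001]
ft_force: [-0.9, -6.7, 3.7]
opening: 10.9
finger_force: 12.0
time: 34.28
eef_pos: [581.8, -210.0, 305.8]
ee_rot: [-0.027, 1.0, -0.002, 0.001]
ft_force: [-1.5, -3.7, 8.2]
opening: 10.4
finger_force: 12.0
```

View pics/c7.png

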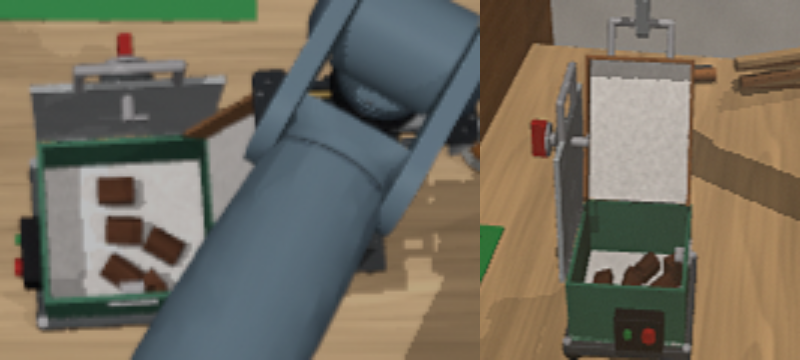

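```bash
python3 -m pendant '[[5,[0,-10,5],0],[5,[0,-20,11],0],[5,[0,-30,17],0],[5,[0,-39,23],0],[5,[0,-48,30],0],[5,[0,-57,37],0],[5,[0,-66,44],0],[5,[0,-75,52],0]]'
python3 -m pendant '[[5,[0,-7,8],0],[5,[0,-15,17],0],[5,[0,-22,26],0],[5,[0,-29,36],0],[5,[0,-35,46],0],[5,[0,-41,57],0],[5,[0,-46,67],0],[5,[0,-50,77],0]]'
python3 -m pendant '[[5,[0,-3,10],0],[5,[0,-5,20],0],[5,[0,-7,30],0],[5,[0,-9,41],0],[5,[0,-10,52],0],[5,[0,-11,60],0],[5,[0,-11,66],0],[5,[0,-11,66],0]]'
python3 -c "
from h import *
s=manip.observe();print(s['eef_pos'],s['ft_force'])"
```

```text
time: 35.05
eef_pos: [585.9, -284.4, 249.9]
ee_rot: [-0.027, 1.0, 0.001, -0.0]
ft_force: [1.0, 0.3, -0.2]
opening: 10.6
finger_force: 12.0
time: 35.72
eef_pos: [588.4, -332.1, 170.8]
ee_rot: [-0.027, 1.0, 0.003, -0.001]
ft_force: [3.6, 7.8, -4.4]
opening: 10.1
finger_force: 12.0
time: 36.38
eef_pos: [589.5, -343.8, 108.0]
ee_rot: [-0.027, 1.0, 0.002, -0.0]
ft_force: [-0.1, 7.6, 4.2]
opening: 10.6
finger_force: 12.0
[ 589.53473794 -343.84356591  108.02080328] [-0.07457281  7.64446991  4.24055641]
```

```bash
python3 -m pendant '[[5,[0,0,2],0],[5,[0,0,2],0],[36,[0,0,2],0],[36,[0,0,2],0],[36,[0,0,2],0],[36,[0,0,-20],0],[36,[0,0,-60],0],[36,[0,0,-100],0]]'
python3 -m pendant '[[36,[0,0,-40],7],[36,[0,0,-80],14],[36,[0,0,-120],21],[36,[0,0,-160],28],[36,[0,0,-180],35],[36,[0,0,-180],42],[36,[0,0,-180],49],[36,[0,0,-180],56]]'
python3 - <<'E'
from h import *
for n in("top","side"): cv2.imwrite(f"pics/{n}8.png",eyes.camera(n)[:,:,::-1])
t=cv2.imread("pics/top8.png")[95:215,285:445]; s=cv2.imread("pics/side8.png")[90:240,220:380]
cv2.imwrite("pics/c8.png",np.hstack([cv2.resize(t,(480,360)),cv2.resize(s,(320,360))]))
for x in (650,660,670): print(rel(x,-28,375,2.5))
print(manip.observe()["joint_pos"].round(2),manip.observe()["eef_pos"])
E
```

```text
time: 37.05
eef_pos: [587.7, -345.3, 206.3]
ee_rot: [-0.027, 1.0, 0.001, -0.002]
ft_force: [-0.7, -0.5, 0.8]
opening: 36.3
finger_force: 0.0
time: 37.72
eef_pos: [589.0, -346.4, 388.0]
ee_rot: [0.448, 0.894, -0.0, 0.0]
ft_force: [-0.6, 0.5, -0.8]
opening: 35.9
finger_force: 0.0
([217, 241, 12], 35)
([211, 249, 12], 35)
([205, 257, 12], 35)
[-0.7   0.24  1.23 -0.    1.66 -1.34] [ 588.96752759 -346.18826233  387.32672498]
```

View pics/c8.png

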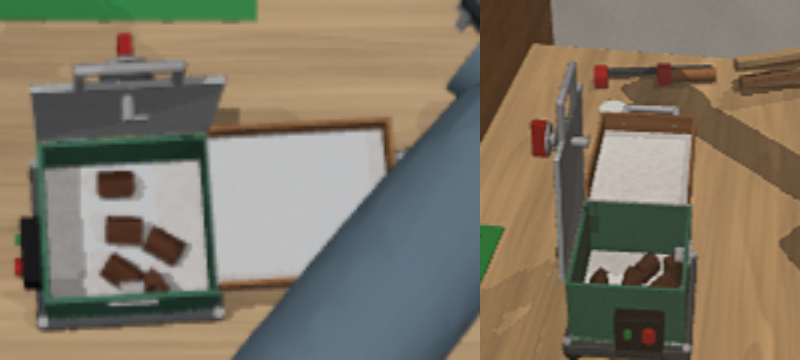

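```bash
python3 - <<'E'
from h import *
print(tri((328,116.4),(262.7,123.5)))
for th in (1.5,1.55,1.6,1.65):
    r,h=213,5; X=[*mw(85-r*np.cos(th)+h*np.sin(th),0),112+r*np.sin(th)+h*np.cos(th)]; print(th,np.round(X),proj("top",X),proj("side",X))
E
```

```text
[656.05588815 -26.6993929  327.00250861]
1.5 [650. -28. 325.] [328.39959623 119.20455084] [264.860339   124.11843881]
1.55 [660. -27. 325.] [328.20365419 115.35625144] [260.90454907 123.85892224]
1.6 [671. -27. 325.] [328.00200395 111.59078902] [256.96944378 123.77976836]
1.65 [682. -26. 324.] [327.79542296 107.92167249] [253.06840374 123.88089877]
```

```bash
python3 -m pendant '[[46,[30,35,6],7],[46,[60,70,6],14],[46,[90,105,6],21],[46,[120,140,6],28],[46,[150,175,6],35],[46,[180,210,6],35],[46,[212,245,6],35],[46,[212,245,6],35]]'
python3 - <<'E'
from h import *
eyes.camera("top");
print(rel(656,-27,345,2.5),rel(656,-27,306,2.5))
im=eyes.camera("side"); cv2.imwrite("pics/s9.png",im[:,:,::-1])
E
```

```text
time: 38.48
eef_pos: [656.9, -26.2, 381.6]
ee_rot: [0.692, 0.722, -0.0, -0.0]
ft_force: [-0.1, 0.7, 0.0]
opening: 45.7
finger_force: 0.0
([-6, -2, 37], 0) ([-6, -2, 76], 0)
```

```bash
python3 -m pendant '[[46,[-4,-1,20],0],[46,[-4,-1,40],0],[46,[-4,-1,50],0],[46,[-4,-1,60],0],[46,[-4,-1,70],0],[46,[-4,-1,76],0],[46,[-4,-1,76],0],[46,[-4,-1,76],0]]'
python3 -m pendant '[[5,[0,0,0],0],[5,[0,0,0],0],[5,[0,0,0],0],[5,[0,0,0],0],[5,[0,0,0],0],[5,[0,0,0],0],[5,[0,0,0],0],[5,[0,0,0],0]]' 20
python3 - <<'E'
from h import *
s=manip.observe(); print(s["eef_pos"],s["opening"],Rotation.from_quat(s["ee_rot"]).as_matrix().round(3).tolist())
im=eyes.camera("side"); cv2.imwrite("pics/s10.png",cv2.resize(im[60:240,200:380,::-1],(600,600)))
E
```

```text
time: 39.25
eef_pos: [656.0, -33.0, 306.1]
ee_rot: [0.694, 0.72, 0.0, 0.0]
ft_force: [0.4, 0.1, 0.1]
opening: 45.8
finger_force: 0.0
time: 39.92
eef_pos: [656.1, -32.7, 306.1]
ee_rot: [0.694, 0.72, 0.0, 0.0]
ft_force: [1.8, 0.3, 0.4]
opening: 10.4
finger_force: 20.0
[656.10109833 -32.74103109 306.10735418] 10.390390879118074 [[-0.037, 0.999, 0.001], [0.999, 0.037, -0.0], [-0.0, 0.001, -1.0]]
```

View pics/s10.png

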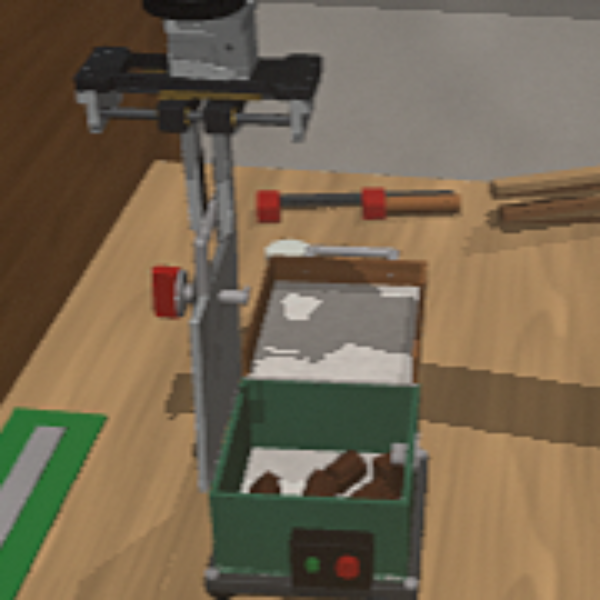

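```bash
python3 - <<'E'
import numpy as np
f=lambda t:np.array([85-213*np.cos(t)+5*np.sin(t),112+213*np.sin(t)+5*np.cos(t)])
th=np.linspace(1.53,0,25)
for k in range(3):
    b=f(th[8*k]); print([(int(round(f(t)[0]-b[0])),int(round(b[1]-f(t)[1]))) for t in th[8*k+1:8*k+9]])
E
```

```text
[(-14, 1), (-27, 2), (-40, 5), (-54, 8), (-67, 12), (-79, 17), (-92, 22), (-104, 29)]
[(-12, 7), (-23, 15), (-33, 24), (-43, 33), (-52, 43), (-61, 53), (-69, 64), (-76, 76)]
[(-7, 12), (-12, 24), (-17, 37), (-21, 50), (-25, 63), (-27, 76), (-29, 90), (-30, 103)]
```

```bash
python3 -m pendant '[[5,[0,-14,1],0],[5,[0,-27,2],0],[5,[0,-40,5],0],[5,[0,-54,8],0],[5,[0,-67,12],0],[5,[0,-79,17],0],[5,[0,-92,22],0],[5,[0,-104,29],0]]' 20
python3 -c "
from h import *
s=manip.observe();print(s['ft_force'],s['eef_pos']-[656.1,-32.7,306.1])"
```

```text
time: 40.63
eef_pos: [552.6, -37.9, 278.2]
ee_rot: [0.694, 0.72, 0.0, 0.003]
ft_force: [2.3, -3.2, 3.1]
opening: 10.3
finger_force: 20.0
[ 2.30725368 -3.17479057  3.1234419 ] [-103.49831561   -5.17901588  -27.949532  ]
```

```bash
python3 -m pendant '[[5,[0,-12,7],0],[5,[0,-23,15],0],[5,[0,-33,24],0],[5,[0,-43,33],0],[5,[0,-52,43],0],[5,[0,-61,53],0],[5,[0,-69,64],0],[5,[0,-76,76],0]]' 20
python3 -m pendant '[[5,[0,-7,12],0],[5,[0,-12,24],0],[5,[0,-17,37],0],[5,[0,-21,50],0],[5,[0,-25,63],0],[5,[0,-27,76],0],[5,[0,-29,90],0],[5,[0,-30,101],0]]' 20
python3 -m pendant '[[5,[0,0,2],0],[5,[0,0,2],0],[5,[0,0,2],0],[5,[0,0,2],0],[5,[0,0,2],0],[5,[0,0,2],0],[5,[0,0,2],0],[5,[0,0,2],0]]' 20
```

```text
time: 41.3
eef_pos: [476.5, -41.0, 202.0]
ee_rot: [0.694, 0.72, -0.0, 0.002]
ft_force: [-0.8, -5.3, 3.3]
opening: 10.0
finger_force: 20.1
time: 41.97
eef_pos: [446.8, -41.9, 99.9]
ee_rot: [0.694, 0.72, -0.0, 0.002]
ft_force: [1.8, -5.5, 1.8]
opening: 10.4
finger_force: 20.0
time: 42.63
eef_pos: [446.8, -41.8, 97.9]
ee_rot: [0.694, 0.72, -0.0, 0.002]
ft_force: [3.9, -6.5, -3.9]
opening: 10.1
finger_force: 20.0
```

```bash
python3 -m pendant '[[5,[0,0,2],0],[5,[0,0,2],0],[5,[0,0,4],0],[5,[0,0,4],0],[5,[0,0,4],0],[5,[0,0,4],0],[5,[0,0,4],0],[5,[0,0,4],0]]' 20
```

```text
time: 43.3
eef_pos: [446.8, -41.8, 96.4]
ee_rot: [0.694, 0.72, -0.001, 0.001]
ft_force: [-7.1, -3.1, 14.6]
opening: 10.4
finger_force: 20.0
```

```bash
python3 -m pendant '[[34,[0,0,0],0],[34,[0,0,0],0],[34,[0,0,0],0],[34,[0,0,-30],0],[34,[0,0,-70],0],[34,[0,0,-110],0],[34,[0,0,-140],0],[34,[0,0,-140],0]]' 20
python3 -m pendant '[[34,[-60,-20,0],-7],[34,[-95,-20,0],-14],[34,[-130,-20,0],-21],[34,[-165,-20,0],-28],[34,[-200,-20,0],-35],[34,[-200,-20,0],-42],[34,[-200,-20,0],-49],[34,[-200,-20,0],-56]]' 20
python3 - <<'E'
from h import *
for n in("top","side"): cv2.imwrite(f"pics/{n}11.png",eyes.camera(n)[:,:,::-1])
b=mw(-55,0)
for n in("top","side"):
    im=cv2.imread(f"pics/{n}11.png").astype(int); u,v=proj(n,[*b,160]); m=((im[:,:,2]>110)&(im[:,:,1]<70)&(im[:,:,0]<80)).astype(np.uint8)
    k,l,st,ce=cv2.connectedComponentsWithStats(m)
    print(n,(u,v)); [print(st[i],ce[i].round(1),onz(n,ce[i],163 if n=="top" else 158).round(1)) for i in range(1,k) if np.hypot(*(ce[i]-[u,v]))<40]
t=cv2.imread("pics/top11.png")[95:215,285:445]; s=cv2.imread("pics/side11.png")[90:240,220:380]
cv2.imwrite("pics/c11.png",np.hstack([cv2.resize(t,(480,360)),cv2.resize(s,(320,360))]))
E
```

```text
time: 43.97
eef_pos: [449.3, -41.3, 240.8]
ee_rot: [0.694, 0.72, 0.003, 0.005]
ft_force: [0.3, -0.6, 0.2]
opening: 34.0
finger_force: 0.0
time: 44.63
eef_pos: [432.6, -241.8, 232.1]
ee_rot: [0.297, 0.955, 0.001, -0.001]
ft_force: [-0.4, -0.3, 0.1]
opening: 34.2
finger_force: 0.0
top (np.float64(328.78952722886305), np.float64(180.55440136342017))
[327 174   5  15  53] [328.9 180. ] [521.2 -33.5 163. ]
[290 181   2   6  11] [290.5 183.3] [511.2  78.9 163. ]
side (np.float64(313.4014300428613), np.float64(177.3365092018628))
[307 175  15   8 100] [313.6 178.6] [519.1 -30.2 158. ]
```

View pics/c11.png

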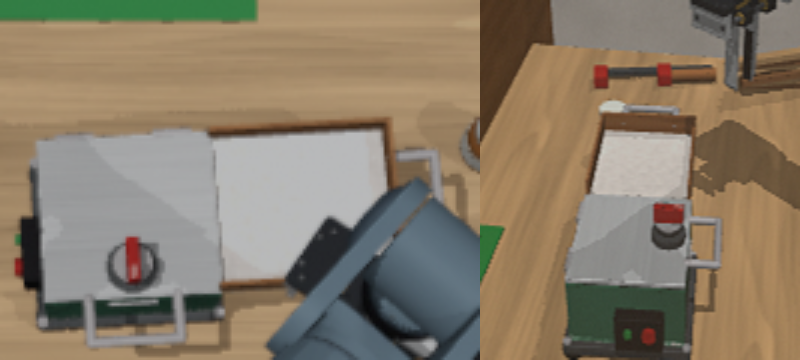

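```bash
python3 - <<'E'
from h import *
print(rel(520.5,-33,225,92.5),manip.observe()["joint_pos"].round(2))
E
```

```text
([47, 221, 7], -37) [-0.74 -0.15  1.92  0.    1.38 -1.7 ]
```

```bash
python3 -m pendant '[[36,[9,38,5],-6],[36,[18,76,5],-12],[36,[27,114,5],-18],[36,[36,152,5],-24],[36,[44,190,5],-30],[36,[47,221,5],-36],[36,[47,221,5],-37],[36,[47,221,5],-37]]' 20
python3 -m pendant '[[36,[0,0,0],0],[36,[0,0,0],0],[36,[0,0,0],0],[36,[0,0,0],0],[36,[0,0,0],0],[36,[0,0,0],0],[36,[0,0,0],0],[36,[0,0,0],0]]' 20
python3 - <<'E'
from h import *
print(rel(520.5,-33,148,92.5),manip.observe()["joint_pos"].round(2))
E
```

```text
time: 45.4
eef_pos: [520.8, -31.1, 228.0]
ee_rot: [-0.019, 1.0, 0.0, -0.001]
ft_force: [-0.2, -0.4, 0.4]
opening: 36.0
finger_force: 0.0
time: 46.07
eef_pos: [521.0, -33.0, 229.0]
ee_rot: [-0.019, 1.0, -0.0, 0.0]
ft_force: [-0.2, -0.4, -0.1]
opening: 36.1
finger_force: 0.0
([0, 0, 81], 0) [-0.28 -0.08  1.86  0.    1.36 -1.89]
```

```bash
python3 -m pendant '[[36,[0,0,30],0],[36,[0,0,55],0],[36,[0,0,70],0],[36,[0,0,77],0],[36,[0,0,81],0],[36,[0,0,81],0],[36,[0,0,81],0],[36,[0,0,81],0]]' 35
python3 -m pendant '[[5,[0,0,0],0],[5,[0,0,0],0],[5,[0,0,0],0],[5,[0,0,0],0],[5,[0,0,0],0],[5,[0,0,0],0],[5,[0,0,0],0],[5,[0,0,0],0]]' 35
```

```text
time: 46.73
eef_pos: [521.9, -33.1, 149.3]
ee_rot: [-0.019, 1.0, -0.0, 0.001]
ft_force: [1.5, -0.5, -0.3]
opening: 35.9
finger_force: 0.0
time: 47.4
eef_pos: [521.2, -33.1, 148.2]
ee_rot: [-0.019, 1.0, -0.0, 0.0]
ft_force: [-1.4, -1.0, 1.6]
opening: 12.9
finger_force: 35.0
```

```bash
python3 -m pendant '[[5,[0,0,3],0],[5,[0,0,5],0],[5,[0,0,7],0],[5,[0,0,9],0],[5,[0,0,10],0],[5,[0,0,11],0],[5,[0,0,11],0],[5,[0,0,11],0]]' 35
```

```text
time: 48.07
eef_pos: [521.5, -33.1, 139.0]
ee_rot: [-0.019, 1.0, -0.0, 0.0]
ft_force: [-5.0, -0.7, 14.0]
opening: 12.5
finger_force: 35.0
```

```bash
python3 -m pendant '[[5,[0,0,1],5],[5,[0,0,1],11],[5,[0,0,1],17],[5,[0,0,1],23],[5,[0,0,1],29],[5,[0,0,1],35],[5,[0,0,1],41],[5,[0,0,1],47]]' 35
python3 -m pendant '[[5,[0,0,0],6],[5,[0,0,0],12],[5,[0,0,0],18],[5,[0,0,0],24],[5,[0,0,0],30],[5,[0,0,0],36],[5,[0,0,0],41],[5,[0,0,0],44]]' 35
python3 -m pendant '[[5,[0,0,0],0],[5,[0,0,0],0],[5,[0,0,0],0],[5,[0,0,0],0],[5,[0,0,0],0],[5,[0,0,0],0],[5,[0,0,0],0],[5,[0,0,0],0]]' 35
python3 -c "
from h import *
s=manip.observe();print(s['moment'],np.degrees(s['joint_pos'][5]),rel(520,-33,140,2.5))"
```

```text
time: 48.73
eef_pos: [521.2, -34.3, 138.9]
ee_rot: [0.383, 0.924, -0.002, 0.0]
ft_force: [-9.9, -4.0, 19.8]
opening: 12.5
finger_force: 35.0
time: 49.4
eef_pos: [520.1, -34.7, 138.8]
ee_rot: [0.701, 0.713, -0.003, 0.0]
ft_force: [-13.8, -5.6, 22.7]
opening: 12.5
finger_force: 35.0
time: 50.07
eef_pos: [520.1, -34.7, 138.9]
ee_rot: [0.699, 0.715, -0.003, 0.0]
ft_force: [-13.9, -5.9, 21.7]
opening: 12.7
finger_force: 35.0
[-1.21724496e+00  2.89942441e+00 -2.61540663e-03] -17.235689168650794 ([2, 0, -1], -1)
```

```bash
python3 -m pendant '[[5,[0,0,-2],0],[5,[0,0,-4],0],[5,[0,0,-6],0],[5,[0,0,-6],0],[36,[0,0,-6],0],[36,[0,0,-6],0],[36,[0,0,-6],0],[36,[0,0,-6],0]]' 35
python3 -m pendant '[[36,[0,0,-20],0],[36,[0,0,-50],0],[36,[0,0,-90],0],[36,[0,0,-100],0],[36,[-40,0,-100],0],[36,[-80,0,-100],0],[36,[-120,0,-100],0],[36,[-160,0,-100],0]]' 35
python3 -m pendant '[[36,[-40,0,0],0],[36,[-80,0,0],0],[36,[-120,0,0],0],[36,[-120,0,0],0],[36,[-120,0,0],0],[36,[-120,0,0],0],[36,[-120,0,0],0],[36,[-120,0,0],0]]' 35
python3 - <<'E'
from h import *
for n in("top","side"): cv2.imwrite(f"pics/{n}12.png",eyes.camera(n)[:,:,::-1])
for n,z in(("top",163),("side",158)):
    im=cv2.imread(f"pics/{n}12.png").astype(int); m=((im[:,:,2]>110)&(im[:,:,1]<70)&(im[:,:,0]<80)).astype(np.uint8)
    u,v=proj(n,[520.5,-33,157]); k,l,st,ce=cv2.connectedComponentsWithStats(m)
    for i in range(1,k):
        if np.hypot(*(ce[i]-[u,v]))<25:
            ys,xs=np.where(l==i); W=np.array([onz(n,(x,y),z)[:2] for x,y in zip(xs,ys)]); ev,V=np.linalg.eigh(np.cov(W.T)); print(n,st[i],ce[i].round(1),onz(n,ce[i],z).round(1),np.degrees(np.arctan2(V[1,1],V[0,1])))
t=cv2.imread("pics/top12.png")[95:215,285:445]; s=cv2.imread("pics/side12.png")[90:240,220:380]
cv2.imwrite("pics/c12.png",np.hstack([cv2.resize(t,(480,360)),cv2.resize(s,(320,360))]))
E
```

```text
time: 50.73
eef_pos: [523.0, -32.9, 143.3]
ee_rot: [0.7, 0.714, 0.002, 0.002]
ft_force: [4.0, -0.7, 5.0]
opening: 34.6
finger_force: 2.5
time: 51.4
eef_pos: [524.0, -193.8, 241.1]
ee_rot: [0.7, 0.715, 0.0, -0.0]
ft_force: [0.8, 0.2, -0.6]
opening: 36.2
finger_force: 0.0
time: 52.07
eef_pos: [527.0, -311.2, 241.8]
ee_rot: [0.699, 0.715, 0.0, -0.0]
ft_force: [-0.1, 0.1, 0.6]
opening: 36.0
finger_force: 0.0
top [322 179   2   2   3] [322.3 179.3] [523.  -14.4 163. ] 136.27195557001386
top [322 179  15   5  49] [330.  180.9] [518.5 -36.7 163. ] 97.69119719370178
side [312 173   5  14  42] [313.8 178.9] [518.1 -28.5 158. ] 92.68307793024132
```

View pics/c12.png

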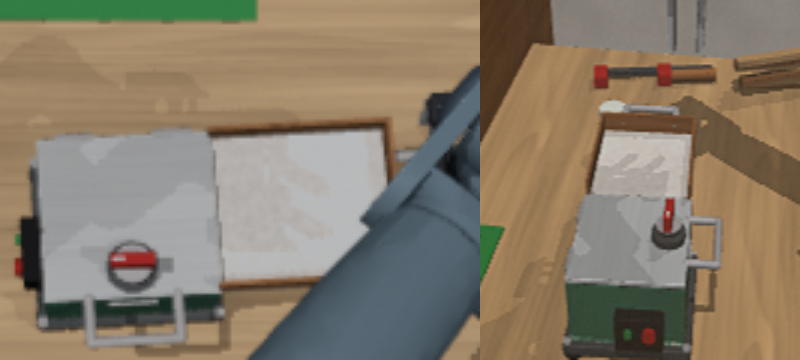

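```bash
python3 -m pendant '[[0,[40,0,0],0],[0,[80,0,0],0],[0,[120,0,0],0],[0,[160,0,0],0],[0,[200,0,0],0],[0,[240,0,0],0],[0,[278,0,0],0],[0,[278,0,0],0]]' 10
python3 -m pendant '[[0,[0,0,20],0],[0,[0,0,40],0],[0,[0,0,55],0],[0,[0,0,60],0],[0,[0,0,60],0],[0,[0,0,60],0],[0,[0,0,60],0],[0,[0,0,60],0]]'
python3 -m pendant '[[0,[0,0,2],0],[0,[0,0,4],0],[0,[0,0,6],0],[0,[0,0,6],0],[0,[0,0,6],0],[0,[0,0,6],0],[0,[0,0,6],0],[0,[0,0,6],0]]'
python3 -c "
from h import *
s=manip.observe();print(s['ft_force'],rel(520.5,-33,170,2.5))"
```

```text
time: 52.83
eef_pos: [520.3, -28.8, 242.2]
ee_rot: [0.697, 0.717, 0.001, -0.0]
ft_force: [0.1, -0.4, 0.3]
opening: 0.8
finger_force: 0.0
time: 53.5
eef_pos: [521.8, -35.1, 183.3]
ee_rot: [0.7, 0.714, 0.001, 0.001]
ft_force: [0.3, 1.1, 0.5]
opening: 0.9
finger_force: 0.0
time: 54.17
eef_pos: [521.0, -34.8, 176.0]
ee_rot: [0.7, 0.714, 0.0, 0.0]
ft_force: [-0.1, 0.3, -0.9]
opening: 0.5
finger_force: 0.0
[-0.05902119  0.26159305 -0.86712459] ([2, 0, 6], -1)
```

```bash
python3 -m pendant '[[0,[0,0,5],0],[0,[0,0,9],0],[0,[0,0,9],0],[0,[0,0,9],0],[0,[0,0,9],0],[0,[0,0,9],0],[0,[0,0,9],0],[0,[0,0,9],0]]' | grep -E "eef_pos|ft"
python3 -m pendant '[[0,[0,0,1],0],[0,[0,0,2],0],[0,[0,0,2],0],[0,[0,0,2],0],[0,[0,0,2],0],[0,[0,0,2],0],[0,[0,0,2],0],[0,[0,0,2],0]]' | grep -E "eef_pos|ft"
python3 -m pendant '[[0,[0,0,1],0],[0,[0,0,1],0],[0,[0,0,1],0],[0,[0,0,1],0],[0,[0,0,1],0],[0,[0,0,1],0],[0,[0,0,1],0],[0,[0,0,1],0]]' | grep -E "eef_pos|ft"
```

```text
eef_pos: [521.0, -34.8, 167.0]
ft_force: [-0.2, 0.3, -0.6]
eef_pos: [521.3, -34.9, 165.3]
ft_force: [-0.0, -0.5, 5.1]
eef_pos: [521.4, -34.9, 164.5]
ft_force: [-0.3, -0.1, 5.4]
```

```bash
python3 -m pendant '[[0,[0,0,-20],0],[0,[0,0,-50],0],[0,[0,0,-90],0],[0,[0,0,-120],0],[0,[0,0,-130],0],[0,[0,0,-130],0],[0,[0,0,-130],0],[0,[0,0,-130],0]]'
python3 -m pendant '[[0,[-30,0,0],0],[0,[-70,0,0],0],[0,[-110,0,0],0],[0,[-150,0,0],0],[0,[-190,0,0],0],[0,[-200,0,0],0],[0,[-200,0,0],0],[0,[-200,0,0],0]]'
python3 - <<'E'
from h import *
for n in("top","side"): cv2.imwrite(f"pics/{n}13.png",eyes.camera(n)[:,:,::-1])
t=cv2.imread("pics/top13.png")[95:215,285:445]; s=cv2.imread("pics/side13.png")[90:240,220:380]
cv2.imwrite("pics/c13.png",np.hstack([cv2.resize(t,(480,360)),cv2.resize(s,(320,360))]))
E
```

```text
time: 56.83
eef_pos: [519.8, -34.5, 290.8]
ee_rot: [0.7, 0.714, -0.001, -0.002]
ft_force: [-0.8, -0.3, 0.5]
opening: 0.4
finger_force: 0.0
time: 57.5
eef_pos: [524.4, -234.0, 291.8]
ee_rot: [0.7, 0.714, -0.0, -0.002]
ft_force: [-0.3, 1.2, 0.1]
opening: 0.6
finger_force: 0.0
```

View pics/c13.png

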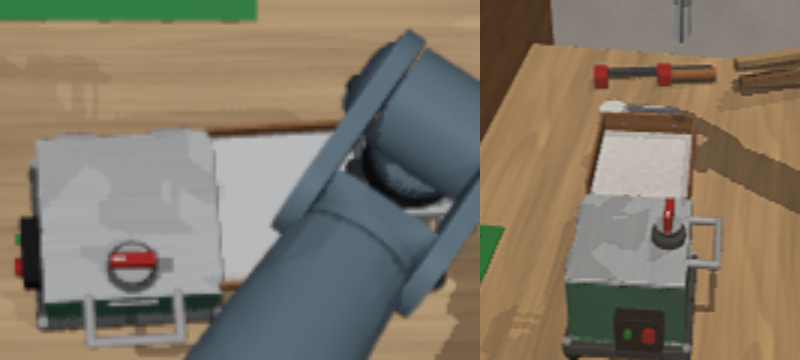

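The lid is shut, the head lies crosswise (crop 132,260), the tray is level and the arm is clear, so I'm handing in.

```bash
python3 -c "
from cell import close_job
print(close_job())"
```

```text
the job is handed in; nothing more can be done
None
```

The job is handed in, with no verdict returned: all five walnut pulls went from the tray into the tub, the tray is level again, and the lid is shut with its red head turned about 90° and sprung back to about 3 mm, which a light touch on the head showed.

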